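# Put the rinsed dosing cup and its lid to dry

## Robot

A 6-joint arm with a two-finger parallel gripper is mounted at the origin on the work surface. World frame = base frame: x ahead of the robot, y to its left, z up, the work surface at z = 0. Lengths are in m, angles in degrees, forces in N, time in s.
With the tool pointing down it reaches from about 0.375 to 0.9 m from the base axis. Payload 3.1 kg.
Tool frame: the origin (TCP) lies on the front face of the gripper's body, between the roots of the fingers; the fingertips stand 70 mm ahead of it and the grasp point (between the pads) lies 51 mm ahead of it (bot.tip_extent is the distance from the TCP to the fingertips, in m); z points along the fingers, x is the direction in which the jaws open and shut, and the axes are right-handed (so a half turn about z gives the same grasp; the last joint's range is limited). The gripper opens to 87 mm and grips with 3 to 60 N. Pads are 19 mm wide; open, the fingers measure 117 mm over their backs; the gripper's body (75 mm by 190 mm) begins 51 mm behind the grasp point.
Start: joints at [63.799, 30.224, 82.088, -0, 67.689, -10.227], TCP at [0.172, 0.601, 0.292] pointing down, gripper open.
Joint ranges: [-176.69, 176.69], [-43.24, 126.21], [12.49, 139.97], [-82, 262], [0, 151.66], [-163.58, 163.58]. Speed limits (degrees/s): [159.86, 159.86, 180, 180, 180, 180].

## Interface

Orientations are given as a 3x3 rotation matrix whose columns are the frame's x, y, z axes.
In Python, from rig import bot, viewer, ticket gives the robot as it stands. The module is installed in compiled form; this text tells all that it offers.
- The arm moves only by the tool arm_command, never from a script. Its argument "targets" is a list of rows, each an object with "rot": the turn, a rotation vector about the tool's x, y, z in degrees, a list of three; "offset": the shift along the tool's x, y, z in cm, a list of three; "gripper": the closure, from 0 (fully open) to 1 (shut). A call has 1 to 8 rows; each row is the pose to reach, as a shift and turn from the pose commanded when the call began, along the tool's axes at that moment; what a row does not reach only later rows make up. A row lasts 1/10 s, in which the tool goes at most 50 mm and 8.59 degrees, less where a joint would pass 70% of its speed; a pose out of reach is approached as far as the arm can. A call with a gripper value outside its range is refused whole. The fingers move at their own pace and stop on an object; the grip force is fixed at half the most. Time passes only in rows, so rows that repeat a pose let the fingers close. It gives the time, the measured TCP pose, the force and the opening at its end, in the units of the state.
- bot.read_state(): the state, without advancing time (a new reading comes with each control period).
- viewer.capture(name): name is "side" or "top" or "wrist"; returns a dict with "frame" (420x560x3 uint8, red, green, blue), "fx", "fy", "cx", "cy" (pixels), "D" ([k1, k2, p1, p2, k3] as OpenCV has them; the pictures are not rectified), "view" (4x4, takes a point from world to camera coordinates). Camera axes: x right, y down, z forward; pixel columns grow to the right and rows downward; lengths in m; the calibration is good to about 2 mm. A picture is of the moment at which its call begins. There is no depth.
- ticket.hand_in(): hands the job in, once; it reports no verdict.
The state is a dict: "time_s": time; "joint_positions": joint angles; "qvel": joint speeds; "tau": joint torques, N m; "position": TCP position; "tcp_rot": TCP orientation; "force": force on the tool from outside, world axes, zero at the start; "moment": the same for the moment, N m; "opening": opening from 0.0 (shut) to 1.0 (fully open).
Only numpy, scipy, OpenCV 4.12 (cv2) and the standard library are available. Lean on these libraries where they do the work, as an engineer would, in place of code of your own. Each camera call takes 0.05 s, during which the arm holds its last target. There are 200 camera calls.

## Task

Put the rinsed dosing cup and its lid to dry on the grey drying stand: the round lid lies flat in the round recess, knob up, and the cup stands upside down over the peg with its rim resting on the deck all round. Set the cup down gently, do not drop or throw it, and leave the soap, the bottle and the brush where they are.

Things in the scene. Friction and masses are not known exactly. Their poses are not given: they have to be found in the camera images.
- stand: (All sizes in mm.) Fixed grey plastic drying stand: a flat deck 130 (its x) by 380 (its y) by 22 high on the counter, with a peg, a round recess near its +y end and a square recess (soap in it) near its -y end. Origin: centre of its underside; z up; deck top at z = 22. It stands left or right of the robot's middle line, yaw up to 0.3 rad.
- peg_foot (a point): Where the axis of the stand's only peg meets the deck's top (stand frame: x 0, y -75, z 22). The peg is upright, 32 across and 60 high above the deck; its top 12 taper to 14 across.
- peg_tip (a point): Centre of the peg's top, 60 above peg_foot.
- recess (a point): Centre of the round recess at the level of the deck's top (stand frame: x 0, y 140, z 22). It is 60 across and 6 deep with an upright wall, open above.
- lid: The cup's loose white plastic lid: a disc 56 across, 10 thick, with a knob 16 across and 14 high in the middle of its top; 30 g. Origin: centre of its underside; z up through the knob. It starts flat, knob up, on the deck between peg and recess, centre 100 to 127 from the recess's. It slides when pushed at its edge; in the recess its top is 4 above the deck.
- cup: Loose white plastic dosing cup, a plain straight cylinder 54 across outside, 48 inside, 80 tall, wall 3, bottom 4 thick; 60 g. Origin: centre of the outside of its closed bottom; z axis along the cup's axis from bottom to open mouth. It starts lying on the ribbed mat, axis level 30 above the counter, mouth pointing to the robot's left, within 0.65 rad of +y; ribs keep it from rolling.
- cup_rim (a point): Centre of the cup's mouth, 80 along the cup's z axis from its origin. Rim on the deck means this point is at the height of the deck's top.
- mat: Fixed black rubber mat 130 (its x) by 150 (its y), 3 thick, with ribs along its x that reach 8 above the counter; the cup lies along its x between the two middle ribs, which are 17 either side of the cup's axis. Origin: centre of its underside.
- soap: Bystander: a square bar of soap 52 by 52 by 24 lying in the square recess of the stand, 18 above the deck, its centre 80 from the peg's axis. Origin: centre of its underside. Leave it alone.
- detergent: Bystander: a standing white detergent bottle, 72 across, 190 tall, on the counter far to the left (+y). Origin: centre of its underside. Leave it alone.
- brush: Bystander: a small hand brush, 180 long, lying across (along y) on the counter beyond the work. Origin: near the middle of its length, underside. Leave it alone.

How it is judged:
By the outcome, as a careful person would: the job done as asked, in the order asked, and still so for the second after the job is handed in, with the robot touching nothing.
It also fails if it takes over 66 s, if anything falls off the work surface, if the arm or the gripper's body presses on something with over 40 N, if the wrist force passes 120 N, or if a joint passes its speed limit or range.

## Working session

There is one attempt and no reset: what is moved stays moved. The work goes in short steps, Python scripts to look and compute and a tool call to move; the robot and the scene stay as the last step left them, time stands still between calls to the robot, and variables do not carry over. Pictures are saved under pics/ and viewed, about 8 in all and at most 12, crops included, and the job is handed in when it is done.

Besides the shell and the picture viewer there is one more tool, called after "Call:" by a JSON object that holds its "name" and its "arguments". arm_command: Moves the arm, as the interface text tells. Its arguments: {"type":"object","properties":{"targets":{"type":"array"}},"required":["targets"]}

```bash
mkdir -p pics; cat > h.py <<'E'
import numpy as np, cv2
from rig import bot, viewer, ticket
def cap(n,save=None):
    c=viewer.capture(n)
    if save: cv2.imwrite(f'pics/{save}.png',cv2.cvtColor(c['frame'],cv2.COLOR_RGB2BGR))
    c['K']=np.array([[c['fx'],0,c['cx']],[0,c['fy'],c['cy']],[0,0,1.]]); c['D']=np.array(c['D'],float); c['view']=np.array(c['view'])
    return c
def ray(c,uv):
    p=cv2.undistortPoints(np.array(uv,float).reshape(-1,1,2),c['K'],c['D']).reshape(-1,2)
    R,t=c['view'][:3,:3],c['view'][:3,3]
    return -R.T@t, np.c_[p,np.ones(len(p))]@R
def onz(c,uv,z):
    o,d=ray(c,uv); return o+d*((z-o[2])/d[:,2])[:,None]
def proj(c,P):
    rv,_=cv2.Rodrigues(c['view'][:3,:3]); return cv2.projectPoints(np.array(P,float).reshape(-1,1,3),rv,c['view'][:3,3],c['K'],c['D'])[0].reshape(-1,2)
E
python3 - <<'E'
from h import *
s=bot.read_state(); print(s['time_s'],s['position'],np.round(s['tcp_rot'],3),s['opening'])
a=cap('top','top0');b=cap('side','side0')
for c in(a,b): print(c['fx'],-c['view'][:3,:3].T@c['view'][:3,3],np.round(c['view'][:3,:3],2))
im=np.hstack([cv2.imread('pics/top0.png'),cv2.imread('pics/side0.png')]);
im=np.vstack([cv2.imread('pics/top0.png')]);
E
```

```text
0.0 [0.17170349 0.60034488 0.2912489 ] [[ 0.275  0.961 -0.001]
 [ 0.961 -0.275 -0.002]
 [-0.002 -0.    -1.   ]] 1.0017728857692367
524.4469835506459 [0.35048761 0.03415136 1.39370589] [[-0.03 -1.   -0.03]
 [-0.98  0.03 -0.18]
 [ 0.18  0.03 -0.98]]
504.7229282263231 [0.50850482 0.95031238 1.14284153] [[-0.99 -0.11  0.01]
 [-0.09  0.76 -0.64]
 [ 0.06 -0.64 -0.77]]
```

View pics/top0.png

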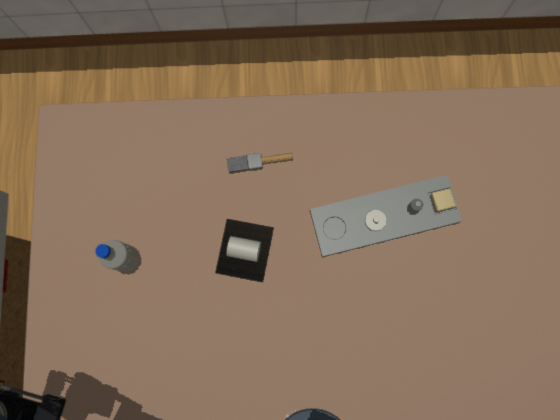

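View pics/side0.png

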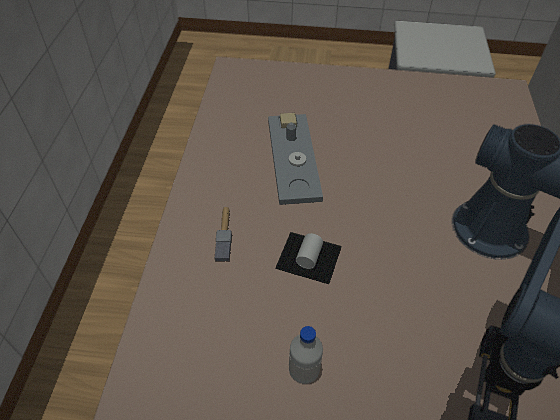

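The top view shows the stand at right with corners near (310,210), (445,178), (460,222) and (323,253). The recess is near (334,228), the lid (376,220), the peg (416,205), the soap (443,200) and the cup on the mat (243,249). The side view agrees, with the cup at (309,251), its mouth toward the camera (+y), and the lid at (297,158).

```bash
python3 - <<'E'
from h import *
a=cap('top');b=cap('side')
def blobs(c,mask,box):
    m=np.zeros(mask.shape,np.uint8);x0,y0,x1,y1=box;m[y0:y1,x0:x1]=mask[y0:y1,x0:x1]*255
    cs,_=cv2.findContours(m,cv2.RETR_EXTERNAL,cv2.CHAIN_APPROX_NONE);return max(cs,key=cv2.contourArea)
for n,c in(('top',a),('side',b)):
    f=c['frame'].astype(int);sat=f.max(2)-f.min(2);v=f.mean(2)
    cupbox=(215,225,275,275) if n=='top' else (285,230,330,275)
    lidbox=(355,200,400,240) if n=='top' else (283,145,315,172)
    sb=(300,170,470,260) if n=='top' else (255,105,330,210)
    cu=blobs(c,v>120,cupbox);li=blobs(c,v>150,lidbox)
    print(n,'cup',cv2.minAreaRect(cu),'lid',cv2.minAreaRect(li),cv2.contourArea(li))
    r=f[...,0]-f[...,2]
    st=blobs(c,(r<12)&(v>60),sb); st=cv2.convexHull(st); R=cv2.minAreaRect(st)
    if n=='top': print('stand',R,onz(c,R[0],.022),np.round(onz(c,cv2.boxPoints(R),.022),4).tolist())
    L=np.array(cv2.minAreaRect(li)[0]);C=np.array(cv2.minAreaRect(cu)[0])
    print('lid',onz(c,L,.034),'cup',onz(c,C,.04),'cupbox',onz(c,cv2.boxPoints(cv2.minAreaRect(cu)),.03))
    x0,y0,x1,y1=sb
    if n=='top': crop=c['frame'][165:285,205:475]; cv2.imwrite('pics/c.png',cv2.resize(crop,None,fx=2.9,fy=2.9,interpolation=cv2.INTER_CUBIC)[...,::-1])
E
```

```text
top cup ((242.38821411132812, 247.7529296875), (30.58719825744629, 17.13750648498535), 12.528807640075684) lid ((376.0, 219.5), (19.0, 20.0), 90.0) 305.5
stand ((385.3236083984375, 215.2941436767578), (48.74966049194336, 144.066162109375), 75.96376037597656) [[ 0.58985426 -0.21398333  0.022     ]] [[0.613, -0.0145, 0.022], [0.696, -0.3915, 0.022], [0.567, -0.4115, 0.022], [0.4861, -0.0407, 0.022]]
lid [[ 0.57737058 -0.18681638  0.034     ]] cup [[0.51295802 0.16420368 0.04      ]] cupbox [[0.5021971  0.20942639 0.03      ]
 [0.54610322 0.1992092  0.03      ]
 [0.52612989 0.12085304 0.03      ]
 [0.48251569 0.13145043 0.03      ]]
side cup ((308.9690856933594, 246.31959533691406), (14.0117769241333, 27.414348602294922), 23.96249008178711) lid ((304.0, 161.0), (0.0, 0.0), 0.0) 0.0
lid [[ 0.55488263 -0.17265352  0.034     ]] cup [[0.51406166 0.15487695 0.04      ]] cupbox [[0.54336234 0.18309649 0.03      ]
 [0.52050842 0.09570587 0.03      ]
 [0.48394549 0.11113214 0.03      ]
 [0.50800891 0.19721592 0.03      ]]
```

View pics/c.png

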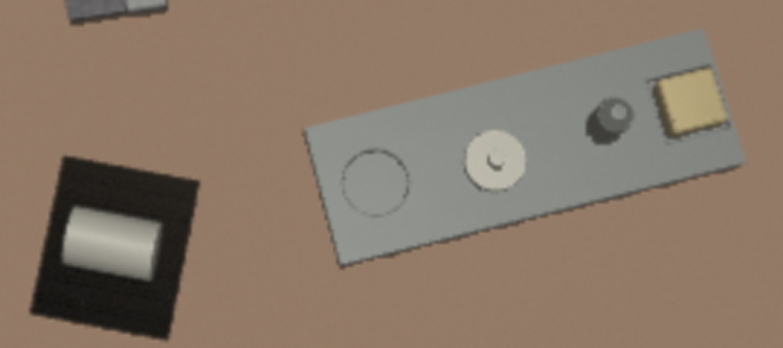

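Call:
{"name": "arm_command", "arguments": {"targets": [{"rot": [0, 0, 8], "offset": [-3.5, 3.3, 0.2], "gripper": 0}, {"rot": [0, 0, 16], "offset": [-7, 6.6, 0.5], "gripper": 0}, {"rot": [0, 0, 24], "offset": [-10.5, 9.9, 0.8], "gripper": 0}, {"rot": [0, 0, 32], "offset": [-14, 13.2, 1], "gripper": 0}, {"rot": [0, 0, 40], "offset": [-17.5, 16.5, 1], "gripper": 0}, {"rot": [0, 0, 48], "offset": [-21, 19.8, 1], "gripper": 0}, {"rot": [0, 0, 56], "offset": [-24.5, 23.1, 1], "gripper": 0}, {"rot": [0, 0, 58], "offset": [-28, 26.4, 1], "gripper": 0}]}}

```text
time_s: 1.0
position: [0.3492, 0.2573, 0.2824]
tcp_rot: [[0.962, 0.273, 0.001], [0.273, -0.962, 0.0], [0.001, -0.0, -1.0]]
force: [1.5, 0.3, -0.7]
opening: 1.0
```

Call:
{"name": "arm_command", "arguments": {"targets": [{"rot": [0, 0, 0], "offset": [0.9, 4.8, 0], "gripper": 0}, {"rot": [0, 0, 0], "offset": [1.9, 9.6, 0], "gripper": 0}, {"rot": [0, 0, 0], "offset": [2.9, 14.4, 0], "gripper": 0}, {"rot": [0, 0, 0], "offset": [3.8, 19.2, 0], "gripper": 0}, {"rot": [0, 0, 0], "offset": [4.8, 24, 0], "gripper": 0}, {"rot": [0, 0, 0], "offset": [5.7, 28.8, 0], "gripper": 0}, {"rot": [0, 0, 0], "offset": [6.7, 33.6, 0], "gripper": 0}, {"rot": [0, 0, 0], "offset": [7.7, 38.3, 0], "gripper": 0}]}}

```text
time_s: 1.8
position: [0.529, -0.09, 0.2822]
tcp_rot: [[0.961, 0.275, 0.0], [0.275, -0.961, 0.0], [0.0, -0.0, -1.0]]
force: [1.0, 1.2, 0.0]
opening: 0.998
```

Call:
{"name": "arm_command", "arguments": {"targets": [{"rot": [0, 0, 0], "offset": [0.9, 4.5, 1], "gripper": 0}, {"rot": [0, 0, 0], "offset": [1.6, 8, 2], "gripper": 0}, {"rot": [0, 0, 0], "offset": [2.1, 10.8, 3], "gripper": 0}, {"rot": [0, 0, 0], "offset": [2.1, 10.8, 3], "gripper": 0}, {"rot": [0, 0, 0], "offset": [2.1, 10.8, 3], "gripper": 0}]}}

```text
time_s: 2.3
position: [0.578, -0.186, 0.2515]
tcp_rot: [[0.961, 0.275, -0.002], [0.275, -0.961, 0.001], [-0.001, -0.002, -1.0]]
force: [0.5, 0.4, 0.7]
opening: 0.999
```

```bash
python3 - <<'E'
from h import *
c=cap('wrist','w1');s=bot.read_state();print(s['time_s'],s['position'],s['joint_positions'],c['fx'],-c['view'][:3,:3].T@c['view'][:3,3],np.round(c['view'][:3,:3],2))
E
```

```text
2.35 [ 0.57783787 -0.18522322  0.2519147 ] [-2.83213622e+01  3.15466355e+01  8.70423614e+01  2.31398292e-02
  6.15168739e+01 -4.43496141e+01] 323.12056209752654 [ 0.5594745  -0.1234414   0.34477016] [[ 0.96  0.27 -0.  ]
 [ 0.27 -0.93  0.24]
 [ 0.06 -0.23 -0.97]]
```

View pics/w1.png

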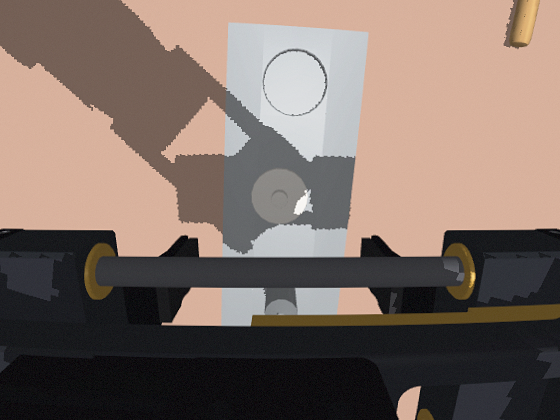

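The wrist view shows the recess circle centred at about (295,82), the lid disc at (279,196) with its knob at (280,197), and the peg tip below the fingers at (281,307). I'll measure recess and lid and fit the stand.

```bash
python3 - <<'E'
from h import *
c=cap('wrist');g=cv2.cvtColor(c['frame'],cv2.COLOR_RGB2GRAY)
d=cv2.morphologyEx(g,cv2.MORPH_BLACKHAT,np.ones((9,9)))
ys,xs=np.nonzero(d>40);k=(abs(np.hypot(xs-295,ys-82)-33)<6)
e=cv2.fitEllipse(np.c_[xs[k],ys[k]].astype(np.float32));print('recess',e,k.sum(),onz(c,e[0],.022))
P=onz(c,np.c_[xs[k],ys[k]],.022)[:,:2]
A=np.c_[2*P,np.ones(len(P))];s=np.linalg.lstsq(A,(P**2).sum(1),rcond=None)[0];print('circ',s[:2],np.sqrt(s[2]+s[0]**2+s[1]**2))
# lid/knob edges
f=c['frame'].astype(int); warm=f[...,0]-f[...,2]
m=np.zeros(g.shape,np.uint8);m[160:228,245:315]=((warm>4)[160:228,245:315])*255
cs,_=cv2.findContours(m,0,1);q=max(cs,key=cv2.contourArea);print('lid',cv2.minEnclosingCircle(q),cv2.contourArea(q))
(u,r)=cv2.minEnclosingCircle(q);print('lid',onz(c,u,.030),'knob',onz(c,(280,197),.046), proj(c,[.577,-.187,.046]))
# stand edges: rows, left-right
b=(warm<25)
for y in(40,70,100,130):
    xx=np.nonzero(b[y,200:400])[0]+200; print(y,xx.min(),xx.max(),onz(c,[(xx.min(),y),(xx.max(),y)],.022)[:,:2].round(4).tolist())
E
```

```text
recess ((294.31109619140625, 83.11017608642578), (62.65645980834961, 65.47964477539062), 4.465714454650879) 408 [[ 0.56077656 -0.07775758  0.022     ]]
circ [ 0.56091758 -0.07816471] 0.029787043612916744
lid ((279.12237548828125, 196.37413024902344), 27.70485496520996) 2128.5
lid [[ 0.57671734 -0.18575203  0.03      ]] knob [[ 0.57679287 -0.18289987  0.046     ]] [[279.017253   201.12786861]]
40 228 367 [[0.4905, -0.0574], [0.6149, -0.0213]]
70 227 364 [[0.4963, -0.0836], [0.6207, -0.0476]]
100 226 361 [[0.5021, -0.1105], [0.6268, -0.0745]]
130 225 357 [[0.508, -0.1382], [0.6322, -0.1025]]
```

Call:
{"name": "arm_command", "arguments": {"targets": [{"rot": [0, 0, 0], "offset": [-0.1, 0, 4.5], "gripper": 0}, {"rot": [0, 0, 0], "offset": [-0.1, 0, 9], "gripper": 0.3}, {"rot": [0, 0, 0], "offset": [-0.1, 0, 13], "gripper": 0.5}, {"rot": [0, 0, 0], "offset": [-0.1, 0, 14.6], "gripper": 0.5}, {"rot": [0, 0, 0], "offset": [-0.1, 0, 14.6], "gripper": 0.5}, {"rot": [0, 0, 0], "offset": [-0.1, 0, 14.6], "gripper": 0.6}, {"rot": [0, 0, 0], "offset": [-0.1, 0, 14.6], "gripper": 0.7}, {"rot": [0, 0, 0], "offset": [-0.1, 0, 14.6], "gripper": 0.8}]}}

```text
time_s: 3.2
position: [0.5784, -0.1863, 0.1081]
tcp_rot: [[0.961, 0.276, 0.003], [0.276, -0.961, -0.002], [0.002, 0.002, -1.0]]
force: [0.1, 0.2, 0.1]
opening: 0.449
```

Call:
{"name": "arm_command", "arguments": {"targets": [{"rot": [0, 0, 0], "offset": [0, 0, 0], "gripper": 1}, {"rot": [0, 0, 0], "offset": [0, 0, 0], "gripper": 1}, {"rot": [0, 0, 0], "offset": [0, 0, 0], "gripper": 1}, {"rot": [0, 0, 0], "offset": [0, 0, 0], "gripper": 1}, {"rot": [0, 0, 0], "offset": [0, 0, 0], "gripper": 1}]}}

```text
time_s: 3.7
position: [0.5776, -0.1862, 0.1067]
tcp_rot: [[0.961, 0.276, 0.0], [0.276, -0.961, -0.0], [0.0, 0.0, -1.0]]
force: [-1.0, 1.2, 4.2]
opening: 0.166
```

Call:
{"name": "arm_command", "arguments": {"targets": [{"rot": [0, 0, 0], "offset": [0, 0, -1.5], "gripper": 1}, {"rot": [0, 0, 0], "offset": [0, 0, -2.5], "gripper": 1}, {"rot": [0, 0, 0], "offset": [0.4, -3.5, -2.5], "gripper": 1}, {"rot": [0, 0, 0], "offset": [0.9, -7, -2.5], "gripper": 1}, {"rot": [0, 0, 0], "offset": [1.4, -10.8, -2.5], "gripper": 1}, {"rot": [0, 0, 0], "offset": [1.4, -10.8, -2.5], "gripper": 1}, {"rot": [0, 0, 0], "offset": [1.4, -10.8, -2.5], "gripper": 1}, {"rot": [0, 0, 0], "offset": [1.4, -10.8, -2.5], "gripper": 1}]}}

```text
time_s: 4.5
position: [0.5621, -0.0793, 0.1319]
tcp_rot: [[0.961, 0.276, 0.002], [0.276, -0.961, -0.001], [0.002, 0.002, -1.0]]
force: [0.2, 0.1, -0.9]
opening: 0.166
```

```bash
python3 - <<'E'
from h import *
c=cap('wrist','w2');s=bot.read_state();print(s['time_s'],s['position'],s['joint_positions'],s['opening'],s['force'])
p=s['position'];print(proj(c,[[.5609,-.078,.022],[p[0],p[1],.07]]))
E
```

```text
4.55 [ 0.56197218 -0.0796122   0.13177814] [-1.93364185e+01  3.90539248e+01  9.76316416e+01 -1.57440452e-02
  4.31991336e+01 -3.52956239e+01] 0.1703200172273549 [-0.34987613  0.56794344  0.30542323]
[[279.04742403 227.84497042]
 [280.26620457 259.25175405]]
```

View pics/w2.png

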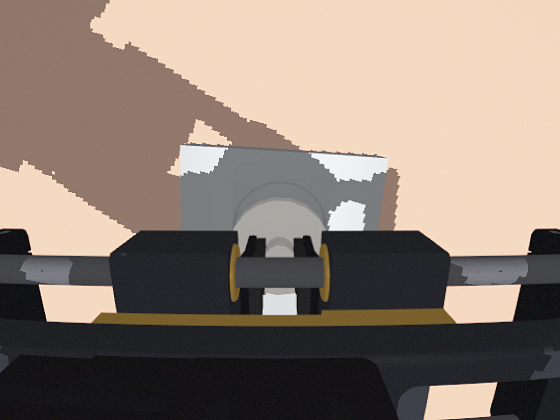

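The lid is held: its far arc peaks at about (281,200), and the recess arc behind it at about (280,182). I'll fit both arcs with their known radii.

```bash
python3 - <<'E'
from h import *
from scipy.optimize import least_squares
c=cap('wrist');f=c['frame'].astype(int);g=f.mean(2);warm=f[...,0]-f[...,2]
L=[];R=[]
for x in range(252,312,3):
    col=warm[185:228,x];j=np.nonzero(col>5)[0]
    if len(j): L.append((x,185+j[0]-.5))
    k=173+np.argmin(np.diff(g[173:197,x])); R.append((x,k+.5))
print(L[::4],R[::3])
for n,pts,z,r in(('lid',L,.057,.028),('rec',R,.022,.030)):
    P=onz(c,pts,z)[:,:2]
    s=least_squares(lambda q:np.hypot(*(P-q).T)-r,[.561,-.079],loss='soft_l1',f_scale=.0005)
    print(n,s.x,np.abs(s.fun).max())
print(bot.read_state()['position'])
E
```

```text
[(252, np.float64(206.5)), (264, np.float64(200.5)), (276, np.float64(198.5)), (288, np.float64(199.5)), (300, np.float64(203.5))] [(252, np.float64(189.5)), (261, np.float64(184.5)), (270, np.float64(181.5)), (279, np.float64(180.5)), (288, np.float64(181.5)), (297, np.float64(183.5)), (306, np.float64(188.5))]
lid [ 0.56101618 -0.07885836] 0.0006977019589153692
rec [ 0.56086889 -0.07686826] 0.0004316046794151547
[ 0.56183335 -0.07972391  0.13160995]
```

Call:
{"name": "arm_command", "arguments": {"targets": [{"rot": [0, 0, 0], "offset": [0, -0.15, 1], "gripper": 1}, {"rot": [0, 0, 0], "offset": [0, -0.15, 2], "gripper": 1}, {"rot": [0, 0, 0], "offset": [0, -0.15, 2.4], "gripper": 1}, {"rot": [0, 0, 0], "offset": [0, -0.15, 2.7], "gripper": 1}, {"rot": [0, 0, 0], "offset": [0, -0.15, 2.9], "gripper": 1}, {"rot": [0, 0, 0], "offset": [0, -0.15, 2.9], "gripper": 1}, {"rot": [0, 0, 0], "offset": [0, -0.15, 2.9], "gripper": 1}]}}

```text
time_s: 5.3
position: [0.5609, -0.077, 0.1023]
tcp_rot: [[0.961, 0.276, 0.0], [0.276, -0.961, -0.0], [0.0, 0.0, -1.0]]
force: [-0.6, -0.4, -0.4]
opening: 0.168
```

Call:
{"name": "arm_command", "arguments": {"targets": [{"rot": [0, 0, 0], "offset": [0, 0, 0.15], "gripper": 1}, {"rot": [0, 0, 0], "offset": [0, 0, 0.15], "gripper": 1}, {"rot": [0, 0, 0], "offset": [0, 0, 0.15], "gripper": 0.7}, {"rot": [0, 0, 0], "offset": [0, 0, 0.15], "gripper": 0.6}, {"rot": [0, 0, 0], "offset": [0, 0, 0.15], "gripper": 0.5}, {"rot": [0, 0, 0], "offset": [0, 0, -1], "gripper": 0.5}, {"rot": [0, 0, 0], "offset": [0, 0, -5], "gripper": 0.3}, {"rot": [0, 0, 0], "offset": [0, 0, -10], "gripper": 0}]}}

```text
time_s: 6.1
position: [0.5594, -0.0767, 0.2021]
tcp_rot: [[0.961, 0.276, -0.005], [0.276, -0.961, 0.002], [-0.004, -0.003, -1.0]]
force: [1.0, -0.1, 0.6]
opening: 0.595
```

Call:
{"name": "arm_command", "arguments": {"targets": [{"rot": [0, 0, 0], "offset": [0.5, 3, -5], "gripper": 0}, {"rot": [0, 0, 0], "offset": [1, 6, -5], "gripper": 0}, {"rot": [0, 0, 0], "offset": [1, 9, -5], "gripper": 0}, {"rot": [0, 0, 0], "offset": [1, 9, -5], "gripper": 0}]}}

```text
time_s: 6.5
position: [0.5969, -0.1647, 0.2544]
tcp_rot: [[0.962, 0.273, 0.005], [0.273, -0.962, -0.004], [0.004, 0.005, -1.0]]
force: [0.1, 0.0, 0.0]
opening: 0.949
```

```bash
python3 - <<'E'
from h import *
c=cap('wrist','w3');s=bot.read_state();print(s['time_s'],s['position'],s['joint_positions'])
b=cap('side'); f=c['frame']
t=cap('top')
im=np.hstack([cv2.resize(f,None,fx=.7,fy=.7),cv2.resize(b['frame'][100:218,260:340],None,fx=2.5,fy=2.5)[:294]])
cv2.imwrite('pics/w3c.png',im[...,::-1])
E
```

```text
6.55 [ 0.59551111 -0.16242     0.25334355] [-2.56163487e+01  3.21432451e+01  8.55303464e+01  2.60711679e-03
  6.22145895e+01 -4.14989966e+01]
```

View pics/w3c.png

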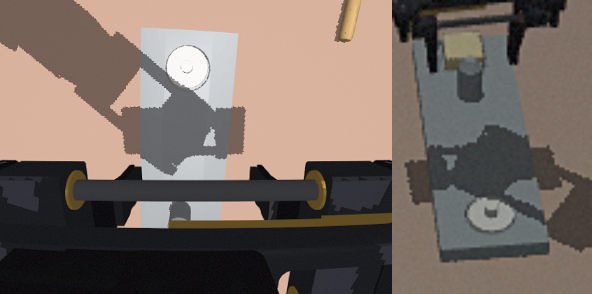

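The lid sits concentric in the recess (wrist crop (188,67); side crop (490,214)) and the gripper is clear of it. Next is the cup.

Call:
{"name": "arm_command", "arguments": {"targets": [{"rot": [0, 0, 5], "offset": [0, -4.6, 0], "gripper": 0}, {"rot": [0, 0, 10], "offset": [0, -9.2, 0], "gripper": 0}, {"rot": [0, 0, 15], "offset": [0, -13.8, 0], "gripper": 0}, {"rot": [0, 0, 20], "offset": [0, -18.4, 0], "gripper": 0}, {"rot": [0, 0, 25], "offset": [0, -23, 0], "gripper": 0}, {"rot": [0, 0, 30], "offset": [0, -27.5, 0], "gripper": 0}, {"rot": [0, 0, 30], "offset": [0, -30.8, 0], "gripper": 0}, {"rot": [0, 0, 30], "offset": [0, -30.8, 0], "gripper": 0}]}}

```text
time_s: 7.45
position: [0.5066, 0.1398, 0.252]
tcp_rot: [[0.972, -0.235, -0.004], [-0.235, -0.972, 0.001], [-0.004, -0.0, -1.0]]
force: [-0.1, -0.8, 0.1]
opening: 1.001
```

Call:
{"name": "arm_command", "arguments": {"targets": [{"rot": [0, 0, 0], "offset": [0, 0, 0], "gripper": 0}]}}

```text
time_s: 7.55
position: [0.5089, 0.1366, 0.2522]
tcp_rot: [[0.971, -0.238, -0.001], [-0.238, -0.971, -0.0], [-0.001, 0.001, -1.0]]
force: [0.5, -0.0, 0.2]
opening: 1.003
```

```bash
python3 - <<'E'
from h import *
c=cap('wrist','w4');s=bot.read_state();print(s['time_s'],s['position'],s['joint_positions'],np.round(s['tcp_rot'],3))
t=cap('top','top4')
print(proj(t,[[.6064,-.2876,.082],[.6064,-.2876,.022]]))
m=.247,.969
P=[[.514+k*m[0],.165+k*m[1],.057] for k in(-.04,.04)];print(proj(c,P))
cv2.imwrite('pics/w4c.png',np.vstack([np.hstack([cv2.resize(c['frame'],None,fx=.7,fy=.7),cv2.resize(t['frame'][170:260,395:470],None,fx=3.2,fy=3.2,interpolation=2)[:294,:240]])])[...,::-1])
E
```

```text
7.6 [0.509605   0.1356404  0.25223016] [ 2.76427291e+00  2.58804013e+01  9.84737036e+01 -2.77006096e-02
  5.56682021e+01  1.66575295e+01] [[ 0.971 -0.24  -0.   ]
 [-0.24  -0.971 -0.   ]
 [-0.     0.    -1.   ]]
[[418.0548326  203.75528625]
 [412.80742956 208.2653161 ]]
[[277.49560761 213.13318462]
 [278.18234457 123.92001277]]Traceback (most recent call last):
  File "<stdin>", line 7, in <module>
    return _nx.concatenate(arrs, 1, dtype=dtype, casting=casting)
           ~~~~~~~~~~~~~~~^^^^^^^^^^^^^^^^^^^^^^^^^^^^^^^^^^^^^^^
ValueError: all the input array dimensions except for the concatenation axis must match exactly, but along dimension 0, the array at index 0 has size 294 and the array at index 1 has size 288
```

```bash
python3 - <<'E'
from h import *
c=cap('wrist');t=cv2.imread('pics/top4.png')
f=c['frame'].astype(int);v=f.mean(2);sat=f.max(2)-f.min(2)
m=((v>110)&(sat<35)).astype(np.uint8)*255;m[240:]=0;m[:,:200]=0;m[:,360:]=0
cs,_=cv2.findContours(m,0,1);q=max(cs,key=cv2.contourArea);r=cv2.minAreaRect(q);print(r,cv2.contourArea(q));b=cv2.boxPoints(r);print(b.tolist())
im=c['frame'].copy();cv2.drawContours(im,[b.astype(int)],0,(255,0,0),1)
cv2.imwrite('pics/w4c.png',np.hstack([im[60:360],cv2.resize(cv2.cvtColor(t,4)[170:260,395:467],(240,300),interpolation=2)])[...,::-1])
E
```

```text
((274.6418151855469, 170.68685913085938), (88.89582061767578, 56.03549575805664), 87.79740142822266) 4648.0
[[244.93649291992188, 127.34860229492188], [300.9305725097656, 125.19497680664062], [304.3471374511719, 214.02511596679688], [248.35305786132812, 216.17874145507812]]
```

View pics/w4c.png

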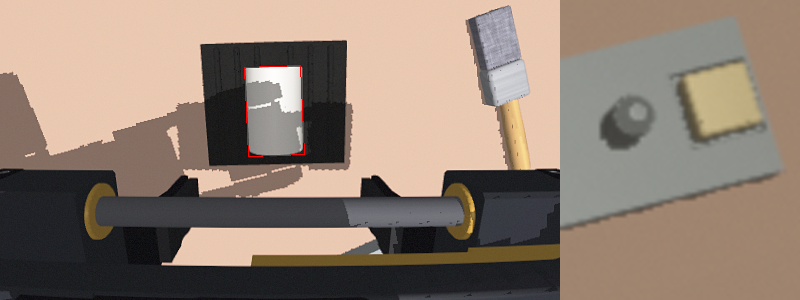

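The cup's silhouette runs from mouth end about (273,126) to bottom end about (276,215). In the top crop the peg tip lands at about (418,204), which matches the prediction of (418.1,203.8), so the peg position is confirmed.

```bash
cat > fk.py <<'E'
from h import *
from scipy.spatial.transform import Rotation as Ro
E
python3 - <<'E'
from h import *
c=cap('wrist')
f=c['frame'].astype(int);v=f.mean(2);sat=f.max(2)-f.min(2)
m=((v>110)&(sat<35));L=[];R=[]
for y in range(135,208,4):
    x=np.nonzero(m[y,225:325])[0]+225;L.append((x.min()-.5,y));R.append((x.max()+.5,y))
# side planes through camera: bisector plane gives axis at z=.03
L,R=np.array(L),np.array(R)
l=onz(c,L,.03)[:,:2];r=onz(c,R,.03)[:,:2]
fl=np.polyfit(l[:,1],l[:,0],1);fr=np.polyfit(r[:,1],r[:,0],1);print('slopes dx/dy',fl,fr)
k=(fl+fr)/2;print('axis x at y .14,.165,.19',np.polyval(k,[.14,.165,.19]),'width',(np.polyval(fr,.165)-np.polyval(fl,.165))*np.cos(np.arctan(k[0])))
print('ends',onz(c,[(273,126.2),(276.3,216.2)],.057))
# mat edges
w=f[...,0]<90
s=bot.read_state();print(s['position'],s['time_s'])
E
```

```text
slopes dx/dy [0.22078324 0.4482711 ] [0.23374687 0.50121202]
axis x at y .14,.165,.19 [0.50655867 0.51224029 0.51792192] width 0.053710319172700735
ends [[0.52090189 0.20090025 0.057     ]
 [0.50385019 0.12166171 0.057     ]]
[0.51045699 0.13431491 0.25220351] 7.75
```

```bash
cat > fk.py <<'E'
from h import *
from scipy.spatial.transform import Rotation as Ro
def rel(R0,p0,R1,p1):
    return np.round(Ro.from_matrix(R0.T@R1).as_rotvec(degrees=True),2),np.round(R0.T@(p1-p0)*100,2)
def pick(az,tilt,G):  # m azimuth deg, tilt toward m
    m=np.array([np.cos(np.radians(az)),np.sin(np.radians(az)),0]);z=np.array([0,0,-1.]);th=np.radians(tilt)
    t=np.sin(th)*m+np.cos(th)*z; X=np.array([m[1],-m[0],0]); return np.c_[X,np.cross(t,X),t], np.array(G)-.051*t
E
python3 - <<'E'
from fk import *
s=bot.read_state();R0=np.array(s['tcp_rot']);p0=np.array([.5105,.1343,.2522])
R1,p1=pick(77.2,40,[.5085,.148,.033]);print(R1,p1)
print(rel(R0,p0,R1,p1-.08*R1[:,2]))
E
```

```text
[[ 0.97514935 -0.169716    0.14240863]
 [-0.2215485  -0.74700774  0.62681392]
 [ 0.         -0.64278761 -0.76604444]] [0.50123716 0.11603249 0.07206827]
(array([40.01, -0.44, -1.21]), array([-0.34,  7.14, 11.89]))
```

Call:
{"name": "arm_command", "arguments": {"targets": [{"rot": [8, 0, 0], "offset": [0, 1.8, 3], "gripper": 0}, {"rot": [16, 0, 0], "offset": [-0.1, 3.5, 6], "gripper": 0}, {"rot": [24, 0, -0.5], "offset": [-0.2, 5.3, 9], "gripper": 0}, {"rot": [32, 0, -1], "offset": [-0.3, 7.1, 11.9], "gripper": 0}, {"rot": [40, -0.4, -1.2], "offset": [-0.3, 7.1, 11.9], "gripper": 0}, {"rot": [40, -0.4, -1.2], "offset": [-0.3, 7.1, 11.9], "gripper": 0}, {"rot": [40, -0.4, -1.2], "offset": [-0.3, 7.1, 11.9], "gripper": 0}, {"rot": [40, -0.4, -1.2], "offset": [-0.3, 7.1, 11.9], "gripper": 0}]}}

```text
time_s: 8.55
position: [0.4903, 0.0657, 0.1328]
tcp_rot: [[0.975, -0.172, 0.142], [-0.223, -0.748, 0.625], [-0.001, -0.641, -0.768]]
force: [-0.7, -0.6, 0.8]
opening: 1.003
```

```bash
cat >> fk.py <<'E'
def fk(q,k):
    q=np.radians(q);a1,h,L2,L3,fo,d6,lat,wl=k
    r=Ro.from_euler
    B=r('z',q[0]);U=B*r('y',q[1]);F=U*r('y',q[2]);W=F*r('z',q[3])*r('y',q[4]);T=W*r('z',q[5]+np.pi)
    p=B.apply([a1,lat,h])+U.apply([0,0,L2])+F.apply([fo,0,L3])+(F*r('z',q[3])).apply([0,wl,0])+W.apply([0,0,d6])
    return p,T.as_matrix()
E
python3 - <<'E'
from fk import *
from scipy.optimize import least_squares
s=bot.read_state();print(s['time_s'],s['position'],s['joint_positions'],s['force'])
D=[([63.799,30.224,82.088,0,67.689,-10.227],[.1717,.6003,.2912]),
([-28.321,31.547,87.042,.02,61.517,-44.35],[.5778,-.1852,.2519]),
([-19.336,39.054,97.632,-.016,43.199,-35.296],[.5620,-.0796,.1318]),
([-25.616,32.143,85.530,0,62.215,-41.5],[.5955,-.1624,.2533]),
([2.764,25.88,98.474,-.028,55.668,16.658],[.5096,.1356,.2522]),
(s['joint_positions'],s['position'])]
fun=lambda k:np.concatenate([fk(q,k)[0]-p for q,p in D]+[.001*(np.array(k)-[0,.2,.4,.4,0,.2,.05,.05])])
o=least_squares(fun,[0,.2,.4,.4,0,.2,.05,.05]);print(np.round(o.x,4),np.abs(o.fun[:18]).max());np.save('k.npy',o.x)
print(np.round(fk(s['joint_positions'],o.x)[1],3),np.round(s['tcp_rot'],3))
R1,p1=pick(77.2,40,[.5085,.148,.033]);print(rel(np.array(s['tcp_rot']),np.array(s['position']),R1,p1))
E
```

```text
8.55 [0.49028329 0.06570167 0.13281103] [-23.97751212  41.17552487 113.64320585  55.09302913  50.07476465
 -56.90915887] [-0.70128923 -0.56984093  0.82196632]
[ 0.0018  0.2724  0.5876  0.3896  0.114   0.235   0.1121 -0.0011] 0.000528083609604324
[[ 0.975 -0.172  0.142]
 [-0.223 -0.748  0.625]
 [-0.001 -0.641 -0.768]] [[ 0.975 -0.172  0.142]
 [-0.223 -0.748  0.625]
 [-0.001 -0.641 -0.768]]
(array([ 0.13, -0.01, -0.13]), array([-0.05, -0.06,  7.96]))
```

```bash
cat >> fk.py <<'E'
from scipy.optimize import least_squares
K=np.load('k.npy');lo=np.array([-176.69,-43.24,12.49,-82,0,-163.58]);hi=np.array([176.69,126.21,139.97,262,151.66,163.58])
def ik(R,p,q0):
    def e(q):
        P,T=fk(q,K);return np.r_[(P-p)*10,Ro.from_matrix(T.T@R).as_rotvec()]
    o=least_squares(e,np.clip(q0,lo+.5,hi-.5),bounds=(lo,hi));return o.x,np.abs(o.fun).max()
FOOT=np.array([.6064,-.2876,.022])
def place(phi,dz=0,s=.025,foot=FOOT):
    o=np.array([np.cos(np.radians(phi)),np.sin(np.radians(phi)),0])
    return pick(phi+180,-50,foot+[0,0,.080-s+dz]-.003*o)
E
python3 - <<'E'
from fk import *
q=bot.read_state()['joint_positions']
R,p=pick(77.2,40,[.5085,.148,.033]);a,e=ik(R,p,q);print('pick',np.round(a,1),e)
R,p=pick(77.2,40,[.5085,.148,.15]);b,e=ik(R,p,a);print('lift',np.round(b,1),e)
for phi in(-70,-50,-35,-20,0,30):
    for dz in(.09,0):
        R,p=place(phi,dz);out=[]
        for q4 in(0,120,-60,180):
            c,e=ik(R,p,[-35,35,90,q4,40,0])
            if e<1e-3: out.append(np.round(c).astype(int).tolist())
        print(phi,dz,np.round(p,3),out)
E
```

```text
pick [-17.6  49.  113.1  65.9  44.6 -64.1] 2.7755575615628914e-16
lift [-17.6  34.5 111.8  53.7  52.6 -45.8] 9.766890699194885e-10
-70 0.09 [ 0.592 -0.248  0.2  ] []
-70 0 [ 0.592 -0.248  0.11 ] [[-21, 49, 104, 256, 37, 54], [-21, 49, 104, 256, 37, 54]]
-50 0.09 [ 0.579 -0.255  0.2  ] [[-28, 37, 111, 228, 23, 59], [-28, 37, 111, 228, 23, 59]]
-50 0 [ 0.579 -0.255  0.11 ] [[-28, 48, 112, 213, 32, 76], [-28, 48, 112, 213, 32, 76]]
-35 0.09 [ 0.572 -0.263  0.2  ] [[-35, 36, 115, 180, 21, 90], [-35, 36, 115, 180, 21, 90]]
-35 0 [ 0.572 -0.263  0.11 ] [[-35, 48, 116, 180, 33, 90], [-35, 48, 116, 180, 33, 90]]
-20 0.09 [ 0.567 -0.273  0.2  ] [[-43, 36, 115, 136, 25, 116], [-43, 36, 115, 136, 25, 116]]
-20 0 [ 0.567 -0.273  0.11 ] [[-43, 48, 116, 150, 35, 101], [-43, 48, 116, 150, 35, 101]]
0 0.09 [ 0.564 -0.288  0.2  ] [[-50, 37, 111, 97, 36, 134], [-50, 37, 111, 97, 36, 134]]
0 0 [ 0.564 -0.288  0.11 ] [[-50, 48, 112, 112, 39, 115], [-50, 48, 112, 112, 39, 115]]
30 0.09 [ 0.57  -0.309  0.2  ] [[-55, 41, 97, 63, 59, 142], [-55, 41, 97, 63, 59, 142]]
30 0 [ 0.57  -0.309  0.11 ] [[-55, 50, 98, 69, 55, 131], [-55, 50, 98, 69, 55, 131]]
```

Call:
{"name": "arm_command", "arguments": {"targets": [{"rot": [0, 0, 0], "offset": [0, 0, 3], "gripper": 0}, {"rot": [0, 0, 0], "offset": [0, 0, 5.5], "gripper": 0}, {"rot": [0, 0, 0], "offset": [0, 0, 7.5], "gripper": 0}, {"rot": [0, 0, 0], "offset": [0, 0, 8], "gripper": 0}, {"rot": [0, 0, 0], "offset": [0, 0, 8], "gripper": 0}, {"rot": [0, 0, 0], "offset": [0, 0, 8], "gripper": 0}]}}

```text
time_s: 9.15
position: [0.5018, 0.1174, 0.0729]
tcp_rot: [[0.976, -0.167, 0.143], [-0.219, -0.748, 0.626], [0.002, -0.642, -0.767]]
force: [-1.0, -0.3, 0.6]
opening: 0.999
```

Call:
{"name": "arm_command", "arguments": {"targets": [{"rot": [0, 0, 0], "offset": [0, 0, 0], "gripper": 0.3}, {"rot": [0, 0, 0], "offset": [0, 0, 0], "gripper": 0.5}, {"rot": [0, 0, 0], "offset": [0, 0, 0], "gripper": 0.7}, {"rot": [0, 0, 0], "offset": [0, 0, 0], "gripper": 1}, {"rot": [0, 0, 0], "offset": [0, 0, 0], "gripper": 1}, {"rot": [0, 0, 0], "offset": [0, 0, 0], "gripper": 1}, {"rot": [0, 0, 0], "offset": [0, 0, 0], "gripper": 1}, {"rot": [0, 0, 0], "offset": [0, 0, 0], "gripper": 1}]}}

```text
time_s: 9.95
position: [0.5015, 0.1172, 0.072]
tcp_rot: [[0.975, -0.169, 0.142], [-0.221, -0.747, 0.627], [0.001, -0.643, -0.766]]
force: [0.5, -1.8, 1.6]
opening: 0.62
```

```bash
python3 - <<'E'
from fk import *
s=bot.read_state();q=s['joint_positions'];print(s['position'],s['opening'],s['force'])
R0=np.array(s['tcp_rot']);u=R0.T@[0,0,1];print('up in tool',u, 'lift 13cm',u*13)
p=np.array(s['position']);qs=q
for z in(.05,.1,.15,.18): qs,e=ik(R0,p+[0,0,z],qs);print(z,np.round(qs,1),e)
np.save('ql.npy',qs)
for phi in(0,8,15,25):
    for dz in (.10,.0):
        R,pp=place(phi,dz);print(phi,dz,*[np.round(x,2) for x in ik(R,pp,[-50,40,105,90,45,130])])
E
```

```text
[0.50152355 0.1171596  0.07201754] 0.6203425475045432 [ 0.52374529 -1.82584062  1.63655753]
up in tool [ 7.31281680e-04 -6.42783671e-01 -7.66047399e-01] lift 13cm [ 9.50666184e-03 -8.35618772e+00 -9.95861619e+00]
0.05 [-17.4  42.7 113.   60.5  47.4 -56.2] 2.4980018054066022e-15
0.1 [-17.4  36.5 112.2  55.4  51.1 -48.4] 5.551115123125783e-16
0.15 [-17.4  30.7 110.6  50.9  55.6 -41. ] 3.281951099776137e-10
0.18 [-17.4  27.4 109.3  48.7  58.6 -36.8] 1.1921019726912618e-13
0 0.1 [-50.33  35.84 110.4   94.78  36.28 136.3 ] 0.0
0 0.0 [-50.36  47.93 111.58 111.53  39.36 115.15] 0.0
8 0.1 [-52.42  36.65 107.4   83.9   42.06 139.65] 0.0
8 0.0 [-52.45  48.18 108.53  97.93  42.28 120.75] 0.0
15 0.1 [-53.73  37.54 104.31  75.95  47.38 141.47] 0.0
15 0.0 [-53.76  48.54 105.39  87.34  45.62 124.96] 0.0
25 0.1 [-54.85  39.09  99.28  66.61  55.24 142.74] 0.0
25 0.0 [-54.87  49.34 100.31  74.55  51.48 129.47] 0.0
```

Call:
{"name": "arm_command", "arguments": {"targets": [{"rot": [0, 0, 0], "offset": [0, -1.3, -1.5], "gripper": 1}, {"rot": [0, 0, 0], "offset": [0, -3.9, -4.6], "gripper": 1}, {"rot": [0, 0, 0], "offset": [0, -6.5, -7.7], "gripper": 1}, {"rot": [0, 0, 0], "offset": [0, -9, -10.7], "gripper": 1}, {"rot": [0, 0, 0], "offset": [0, -11, -13], "gripper": 1}, {"rot": [0, 0, 0], "offset": [0, -11.6, -13.8], "gripper": 1}, {"rot": [0, 0, 0], "offset": [0, -11.6, -13.8], "gripper": 1}]}}

```text
time_s: 10.65
position: [0.5016, 0.1173, 0.2531]
tcp_rot: [[0.975, -0.166, 0.144], [-0.22, -0.748, 0.626], [0.004, -0.642, -0.766]]
force: [0.7, 0.3, -0.6]
opening: 0.62
```

```bash
cat > plan.py <<'E'
from fk import *
s=bot.read_state();q=np.array(s['joint_positions']);print(s['time_s'],s['position'],s['opening'],np.round(q,1))
R,p=place(12,.12);qe,e=ik(R,p,[-52,37,106,80,45,140]);print(np.round(qe,1),e)
d=qe-q
N=32; a=np.radians(40)
ang=0
Rp,pp=None,None
W=[]
for i in range(N+1):
    P,T=fk(q+d*i/N,K); G=P+.051*T[:,2]
    m=T[:,2]*np.sin(a)-T[:,1]*np.cos(a) # mouth dir
    W.append((P,T));
    if i%4==0: print(i,np.round(P,3),'bottom/mouth',np.round(G-.025*m,3),np.round(G+.055*m,3), 'rot/step', 0 if i==0 else np.round(np.linalg.norm(Ro.from_matrix(W[-2][1].T@T).as_rotvec(degrees=True)),2))
for b in range(0,N,8):
    P0,T0=W[b];print('call',b)
    for i in range(1,9):
        r,o=rel(T0,P0,W[b+i][1],W[b+i][0]);print(np.round(r,1).tolist(),np.round(o,1).tolist())
E
python3 plan.py
```

```text
10.65 [0.50160524 0.11732953 0.25308559] 0.6200006709613187 [-17.4  27.3 109.4  48.7  58.5 -36.9]
[-53.2  35.  105.1  76.6  45.6 144.5] 3.538280779480374e-12
0 [0.501 0.117 0.253] bottom/mouth [0.503 0.125 0.213] [0.521 0.203 0.213] rot/step 0
4 [0.526 0.076 0.25 ] bottom/mouth [0.524 0.088 0.212] [0.573 0.151 0.212] rot/step 7.2
8 [0.548 0.031 0.248] bottom/mouth [0.543 0.049 0.213] [0.613 0.087 0.206] rot/step 7.21
12 [ 0.565 -0.018  0.246] bottom/mouth [0.562 0.008 0.215] [0.64  0.015 0.196] rot/step 7.21
16 [ 0.576 -0.07   0.243] bottom/mouth [ 0.581 -0.039  0.218] [ 0.651 -0.057  0.184] rot/step 7.22
20 [ 0.583 -0.124  0.24 ] bottom/mouth [ 0.597 -0.092  0.221] [ 0.649 -0.126  0.17 ] rot/step 7.22
24 [ 0.583 -0.181  0.237] bottom/mouth [ 0.608 -0.152  0.224] [ 0.637 -0.187  0.158] rot/step 7.22
28 [ 0.577 -0.238  0.234] bottom/mouth [ 0.611 -0.218  0.224] [ 0.621 -0.241  0.148] rot/step 7.23
32 [ 0.565 -0.296  0.23 ] bottom/mouth [ 0.603 -0.288  0.222] [ 0.603 -0.288  0.142] rot/step 7.23
call 0
[0.4, 1.4, 7.0] [0.9, 0.7, -0.5]
[1.0, 2.7, 14.1] [1.7, 1.4, -1.0]
[1.7, 4.0, 21.2] 
[... 376 characters left out ...]
6, 42.3] [7.0, -1.0, -3.3]
[10.3, 2.5, 49.3] [8.2, -1.0, -4.0]
[12.0, 2.4, 56.3] [9.4, -1.0, -4.6]
call 16
[1.4, -0.3, 7.1] [0.6, -1.1, -0.5]
[2.8, -0.8, 14.1] [1.3, -2.2, -1.0]
[4.2, -1.4, 21.2] [2.0, -3.2, -1.6]
[5.6, -2.2, 28.2] [2.7, -4.3, -2.2]
[6.9, -3.1, 35.3] [3.4, -5.3, -2.8]
[8.1, -4.1, 42.3] [4.1, -6.4, -3.4]
[9.3, -5.3, 49.4] [4.9, -7.4, -4.0]
[10.4, -6.6, 56.4] [5.7, -8.3, -4.7]
call 24
[0.8, -1.2, 7.1] [-0.4, -1.3, -0.5]
[1.5, -2.6, 14.1] [-0.9, -2.6, -1.0]
[2.1, -4.0, 21.2] [-1.2, -3.8, -1.6]
[2.5, -5.5, 28.3] [-1.6, -5.2, -2.1]
[2.8, -7.0, 35.3] [-1.9, -6.4, -2.7]
[3.0, -8.7, 42.4] [-2.2, -7.8, -3.4]
[3.0, -10.4, 49.4] [-2.5, -9.1, -4.0]
[2.9, -12.1, 56.4] [-2.7, -10.4, -4.7]
```

Call:
{"name": "arm_command", "arguments": {"targets": [{"rot": [0.4, 1.4, 7.0], "offset": [0.9, 0.7, -0.5], "gripper": 1}, {"rot": [1.0, 2.7, 14.1], "offset": [1.7, 1.4, -1.0], "gripper": 1}, {"rot": [1.7, 4.0, 21.2], "offset": [2.5, 2.1, -1.5], "gripper": 1}, {"rot": [2.5, 5.3, 28.2], "offset": [3.4, 2.8, -2.0], "gripper": 1}, {"rot": [3.4, 6.5, 35.2], "offset": [4.2, 3.6, -2.6], "gripper": 1}, {"rot": [4.5, 7.7, 42.3], "offset": [4.9, 4.3, -3.2], "gripper": 1}, {"rot": [5.7, 8.8, 49.3], "offset": [5.7, 5.1, -3.8], "gripper": 1}, {"rot": [7.1, 9.8, 56.3], "offset": [6.4, 6.0, -4.4], "gripper": 1}]}}

```text
time_s: 11.45
position: [0.5469, 0.0306, 0.2449]
tcp_rot: [[0.37, -0.866, 0.336], [-0.799, -0.112, 0.591], [-0.474, -0.487, -0.734]]
force: [0.4, -0.1, -0.4]
opening: 0.625
```

Call:
{"name": "arm_command", "arguments": {"targets": [{"rot": [1.3, 0.7, 7.1], "offset": [1.2, -0.2, -0.5], "gripper": 1}, {"rot": [2.6, 1.4, 14.1], "offset": [2.3, -0.4, -1.0], "gripper": 1}, {"rot": [4.0, 1.8, 21.2], "offset": [3.5, -0.6, -1.6], "gripper": 1}, {"rot": [5.5, 2.2, 28.2], "offset": [4.6, -0.8, -2.1], "gripper": 1}, {"rot": [7.0, 2.4, 35.3], "offset": [5.8, -0.9, -2.7], "gripper": 1}, {"rot": [8.6, 2.6, 42.3], "offset": [7.0, -1.0, -3.3], "gripper": 1}, {"rot": [10.3, 2.5, 49.3], "offset": [8.2, -1.0, -4.0], "gripper": 1}, {"rot": [12.0, 2.4, 56.3], "offset": [9.4, -1.0, -4.6], "gripper": 1}]}}

```text
time_s: 12.25
position: [0.5751, -0.0705, 0.2392]
tcp_rot: [[-0.493, -0.703, 0.513], [-0.501, 0.711, 0.493], [-0.712, -0.014, -0.702]]
force: [0.4, 0.7, -0.2]
opening: 0.623
```

Call:
{"name": "arm_command", "arguments": {"targets": [{"rot": [1.4, -0.3, 7.1], "offset": [0.6, -1.1, -0.5], "gripper": 1}, {"rot": [2.8, -0.8, 14.1], "offset": [1.3, -2.2, -1.0], "gripper": 1}, {"rot": [4.2, -1.4, 21.2], "offset": [2.0, -3.2, -1.6], "gripper": 1}, {"rot": [5.6, -2.2, 28.2], "offset": [2.7, -4.3, -2.2], "gripper": 1}, {"rot": [6.9, -3.1, 35.3], "offset": [3.4, -5.3, -2.8], "gripper": 1}, {"rot": [8.1, -4.1, 42.3], "offset": [4.1, -6.4, -3.4], "gripper": 1}, {"rot": [9.3, -5.3, 49.4], "offset": [4.9, -7.4, -4.0], "gripper": 1}, {"rot": [10.4, -6.6, 56.4], "offset": [5.7, -8.3, -4.7], "gripper": 1}]}}

```text
time_s: 13.05
position: [0.5817, -0.1811, 0.233]
tcp_rot: [[-0.752, 0.083, 0.654], [0.394, 0.852, 0.345], [-0.528, 0.518, -0.673]]
force: [0.2, -0.3, -1.3]
opening: 0.623
```

Call:
{"name": "arm_command", "arguments": {"targets": [{"rot": [0.8, -1.2, 7.1], "offset": [-0.4, -1.3, -0.5], "gripper": 1}, {"rot": [1.5, -2.6, 14.1], "offset": [-0.9, -2.6, -1.0], "gripper": 1}, {"rot": [2.1, -4.0, 21.2], "offset": [-1.2, -3.8, -1.6], "gripper": 1}, {"rot": [2.5, -5.5, 28.3], "offset": [-1.6, -5.2, -2.1], "gripper": 1}, {"rot": [2.8, -7.0, 35.3], "offset": [-1.9, -6.4, -2.7], "gripper": 1}, {"rot": [3.0, -8.7, 42.4], "offset": [-2.2, -7.8, -3.4], "gripper": 1}, {"rot": [3.0, -10.4, 49.4], "offset": [-2.5, -9.1, -4.0], "gripper": 1}, {"rot": [2.9, -12.1, 56.4], "offset": [-2.7, -10.4, -4.7], "gripper": 1}]}}

```text
time_s: 13.85
position: [0.5631, -0.2965, 0.2254]
tcp_rot: [[-0.203, 0.636, 0.745], [0.979, 0.125, 0.16], [0.009, 0.762, -0.648]]
force: [-0.2, -0.3, -0.5]
opening: 0.619
```

Call:
{"name": "arm_command", "arguments": {"targets": [{"rot": [0, 0, 0], "offset": [0, 0, 0], "gripper": 1}, {"rot": [0, 0, 0], "offset": [0, 0, 0], "gripper": 1}]}}

```text
time_s: 14.05
position: [0.5634, -0.2958, 0.2266]
tcp_rot: [[-0.209, 0.633, 0.745], [0.978, 0.133, 0.162], [0.003, 0.763, -0.647]]
force: [0.5, -0.1, -1.1]
opening: 0.622
```

```bash
python3 - <<'E'
from fk import *
s=bot.read_state();print(s['time_s'],s['position'],s['opening'],np.round(s['joint_positions'],1))
R,p=place(12,.12);print(rel(np.array(s['tcp_rot']),np.array(s['position']),R,p))
a=cap('side');b=cap('top');w=cap('wrist')
pt=np.r_[[FOOT[0],FOOT[1],.142]],np.r_[FOOT[:2],.222],np.r_[FOOT[:2],.082]
print(proj(a,pt),proj(b,pt))
A=cv2.resize(a['frame'][80:200,240:340],(400,480),interpolation=2);B=cv2.resize(b['frame'][150:270,350:450],(400,480),interpolation=2)
cv2.imwrite('pics/h.png',np.hstack([A,B])[...,::-1])
E
```

```text
14.05 [ 0.56344466 -0.29583872  0.22661072] 0.6215212499459137 [-53.3  35.3 105.4  76.6  45.5 144.2]
(array([-0.3 , -0.19, -0.1 ]), array([-0.09,  0.35, -0.08]))
[[292.07211295 108.70830448]
 [292.75215846  87.43721659]
 [291.59535036 123.61032511]] [[423.78780147 198.82700796]
 [432.31091506 191.49844501]
 [418.0548326  203.75528625]]
```

View pics/h.png

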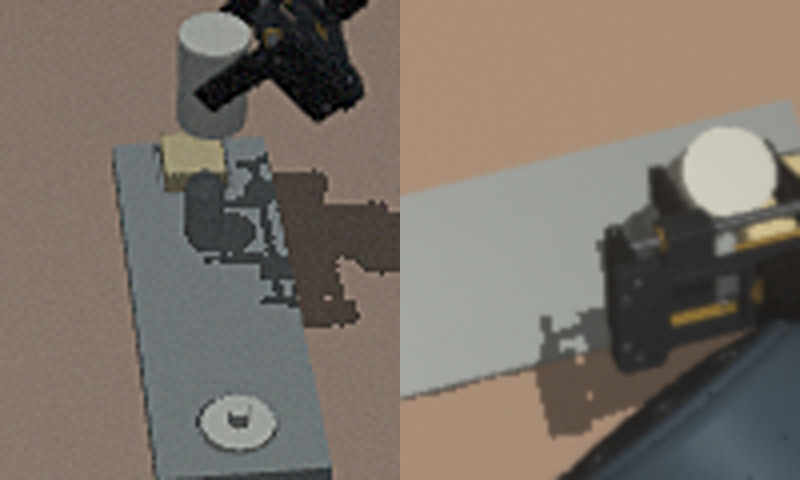

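The cup hangs mouth down above the peg: its bottom disc is at side (294,89) and top (432,192), about 2 mm short in x, and the correction covers that. I'll lower it now.

Call:
{"name": "arm_command", "arguments": {"targets": [{"rot": [-0.3, -0.2, -0.1], "offset": [-0.1, 0.3, -0.1], "gripper": 1}, {"rot": [-0.3, -0.2, -0.1], "offset": [-0.1, -1.2, 1.1], "gripper": 1}, {"rot": [-0.3, -0.2, -0.1], "offset": [-0.1, -3, 2.7], "gripper": 1}, {"rot": [-0.3, -0.2, -0.1], "offset": [-0.1, -4.8, 4.2], "gripper": 1}, {"rot": [-0.3, -0.2, -0.1], "offset": [-0.1, -6.4, 5.6], "gripper": 1}, {"rot": [-0.3, -0.2, -0.1], "offset": [-0.1, -7.6, 6.6], "gripper": 1}, {"rot": [-0.3, -0.2, -0.1], "offset": [-0.1, -8.2, 7.1], "gripper": 1}, {"rot": [-0.3, -0.2, -0.1], "offset": [-0.1, -8.2, 7.1], "gripper": 1}]}}

```text
time_s: 15.0
position: [0.5655, -0.2966, 0.1194]
tcp_rot: [[-0.206, 0.628, 0.751], [0.978, 0.133, 0.158], [-0.001, 0.767, -0.642]]
force: [-0.4, -0.4, -1.2]
opening: 0.621
```

Call:
{"name": "arm_command", "arguments": {"targets": [{"rot": [0, 0, 0], "offset": [0, 0, 0], "gripper": 1}, {"rot": [0, 0, 0], "offset": [0, 0, 0], "gripper": 1}]}}

```text
time_s: 15.2
position: [0.5659, -0.2973, 0.1212]
tcp_rot: [[-0.206, 0.626, 0.752], [0.979, 0.135, 0.156], [-0.004, 0.768, -0.64]]
force: [0.6, 0.8, -1.0]
opening: 0.618
```

```bash
python3 - <<'E'
from fk import *
s=bot.read_state();print(s['time_s'],s['position'],s['opening'],s['force'])
R,p=place(12,0);print(rel(np.array(s['tcp_rot']),np.array(s['position']),R,p),s['position'][2]-p[2])
a=cap('side')
pt=[np.r_[FOOT[:2],.102+s['position'][2]-p[2]]];print(proj(a,pt))
f=a['frame'];im=cv2.resize(f[70:170,230:350],(720,600),interpolation=2);cv2.imwrite('pics/h2.png',im[...,::-1])
E
```

```text
15.2 [ 0.5658897  -0.29726723  0.12123016] 0.6178455180793483 [ 0.55149118  0.82971516 -0.98883722]
(array([0.17, 0.21, 0.09]), array([ 0.11, -0.91,  0.7 ])) 0.011447992992518419
[[291.84185837 115.90638766]]
```

View pics/h2.png

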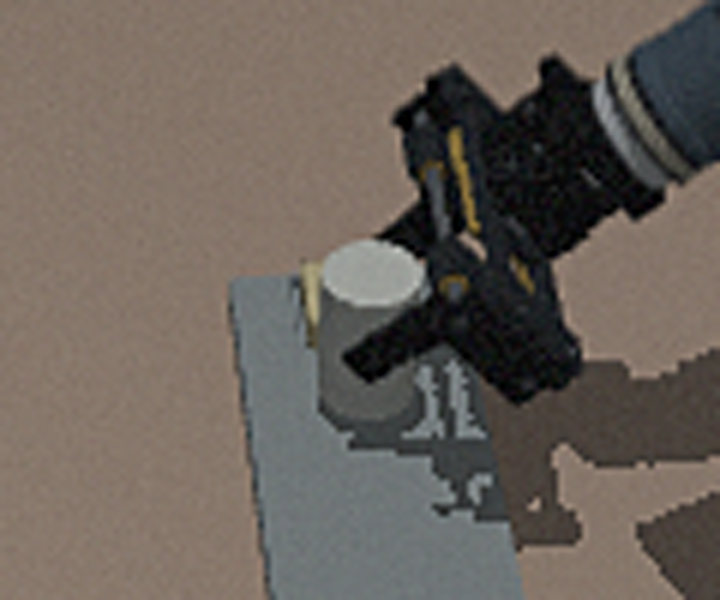

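The cup is over the peg, which it now hides, with its bottom disc at crop (373,275), i.e. pixel (292,116) as predicted. There is no contact force yet and about 11 mm to go.

Call:
{"name": "arm_command", "arguments": {"targets": [{"rot": [0.2, 0.2, 0.1], "offset": [0.1, -0.3, 0.2], "gripper": 1}, {"rot": [0.2, 0.2, 0.1], "offset": [0.1, -0.6, 0.5], "gripper": 1}, {"rot": [0.2, 0.2, 0.1], "offset": [0.1, -0.7, 0.58], "gripper": 1}, {"rot": [0.2, 0.2, 0.1], "offset": [0.1, -0.7, 0.58], "gripper": 1}, {"rot": [0.2, 0.2, 0.1], "offset": [0.1, -0.7, 0.58], "gripper": 1}]}}

```text
time_s: 15.75
position: [0.5653, -0.2961, 0.111]
tcp_rot: [[-0.207, 0.63, 0.748], [0.978, 0.132, 0.16], [0.002, 0.765, -0.644]]
force: [0.3, -0.1, -1.5]
opening: 0.622
```

Call:
{"name": "arm_command", "arguments": {"targets": [{"rot": [0, 0, 0], "offset": [0, -0.05, 0.04], "gripper": 1}, {"rot": [0, 0, 0], "offset": [0, -0.1, 0.08], "gripper": 1}, {"rot": [0, 0, 0], "offset": [0, -0.1, 0.08], "gripper": 1}]}}

```text
time_s: 16.05
position: [0.5652, -0.2961, 0.1098]
tcp_rot: [[-0.207, 0.63, 0.748], [0.978, 0.132, 0.16], [0.002, 0.765, -0.644]]
force: [-0.2, -0.6, -1.4]
opening: 0.62
```

```bash
python3 - <<'E'
from fk import *
s=bot.read_state();print(s['time_s'],s['position'],s['opening'],s['force'])
R,p=place(12,0);print(rel(np.array(s['tcp_rot']),np.array(s['position']),R,p),s['position'][2]-p[2])
E
```

```text
16.05 [ 0.56524077 -0.29607094  0.10975364] 0.619648180742736 [-0.15088086 -0.64541844 -1.43352596]
(array([-0.09, -0.04, -0.09]), array([-0.03, -0.  , -0.01])) -2.8529479352321085e-05
```

Call:
{"name": "arm_command", "arguments": {"targets": [{"rot": [0, 0, 0], "offset": [0, -0.04, 0.03], "gripper": 1}, {"rot": [0, 0, 0], "offset": [0, -0.08, 0.06], "gripper": 1}, {"rot": [0, 0, 0], "offset": [0, -0.08, 0.06], "gripper": 1}, {"rot": [0, 0, 0], "offset": [0, -0.08, 0.06], "gripper": 1}]}}

```text
time_s: 16.45
position: [0.5654, -0.2961, 0.1092]
tcp_rot: [[-0.208, 0.629, 0.749], [0.978, 0.132, 0.16], [0.002, 0.766, -0.643]]
force: [0.1, 1.0, 2.0]
opening: 0.62
```

Call:
{"name": "arm_command", "arguments": {"targets": [{"rot": [0, 0, 0], "offset": [0, -0.04, 0.03], "gripper": 1}, {"rot": [0, 0, 0], "offset": [0, -0.08, 0.06], "gripper": 1}, {"rot": [0, 0, 0], "offset": [0, -0.08, 0.06], "gripper": 1}, {"rot": [0, 0, 0], "offset": [0, -0.08, 0.06], "gripper": 1}]}}

```text
time_s: 16.85
position: [0.5655, -0.2961, 0.109]
tcp_rot: [[-0.208, 0.628, 0.75], [0.978, 0.132, 0.16], [0.002, 0.767, -0.642]]
force: [-1.9, 1.1, 6.8]
opening: 0.619
```

Contact is at 6.8 N up, so the rim is on the deck. I'll relax the press, open, and retreat along the fingers.

Call:
{"name": "arm_command", "arguments": {"targets": [{"rot": [0, 0, 0], "offset": [0, 0.1, -0.08], "gripper": 1}, {"rot": [0, 0, 0], "offset": [0, 0.1, -0.08], "gripper": 1}, {"rot": [0, 0, 0], "offset": [0, 0.1, -0.08], "gripper": 0.3}, {"rot": [0, 0, 0], "offset": [0, 0.1, -0.08], "gripper": 0.2}, {"rot": [0, 0, 0], "offset": [0, 0.1, -0.08], "gripper": 0.1}, {"rot": [0, 0, 0], "offset": [0, 0.1, -0.08], "gripper": 0}, {"rot": [0, 0, 0], "offset": [0, 0.1, -0.08], "gripper": 0}, {"rot": [0, 0, 0], "offset": [0, 0.1, -0.08], "gripper": 0}]}}

```text
time_s: 17.65
position: [0.5651, -0.2961, 0.109]
tcp_rot: [[-0.207, 0.63, 0.748], [0.978, 0.132, 0.16], [0.002, 0.765, -0.644]]
force: [-0.5, -0.3, 0.6]
opening: 0.982
```

Call:
{"name": "arm_command", "arguments": {"targets": [{"rot": [0, 0, 0], "offset": [0, 0, -1], "gripper": 0}, {"rot": [0, 0, 0], "offset": [0, 0, -2.5], "gripper": 0}, {"rot": [0, 0, 0], "offset": [0, 0, -4.5], "gripper": 0}, {"rot": [0, 0, 0], "offset": [0, 0, -7], "gripper": 0}, {"rot": [0, 0, 0], "offset": [0, 0, -10], "gripper": 0}, {"rot": [0, 0, 0], "offset": [0, 0, -12], "gripper": 0}, {"rot": [0, 0, 0], "offset": [0, 0, -12], "gripper": 0}]}}

```text
time_s: 18.35
position: [0.4737, -0.3165, 0.1885]
tcp_rot: [[-0.204, 0.63, 0.749], [0.979, 0.132, 0.156], [-0.001, 0.765, -0.643]]
force: [0.1, 0.3, 0.1]
opening: 1.0
```

```bash
python3 - <<'E'
from fk import *
s=bot.read_state();print(s['time_s'],s['position'],s['opening'],s['force'],np.round(s['joint_positions']))
a=cap('side');b=cap('top');w=cap('wrist')
pt=[np.r_[FOOT[:2],.102]];print(proj(a,pt),proj(b,pt),proj(w,pt))
A=cv2.resize(a['frame'][90:210,240:340],(400,480),interpolation=2);B=cv2.resize(w['frame'],(400,300));B=np.vstack([B,cv2.resize(b['frame'][160:260,300:480],(400,222))])[:480]
B=np.vstack([B,np.zeros((max(0,480-len(B)),400,3),np.uint8)])
cv2.imwrite('pics/e.png',np.hstack([A,B])[...,::-1])
E
```

```text
18.35 [ 0.473693   -0.31652579  0.18850058] 0.9997177171663492 [0.14722307 0.26061302 0.11553262] [-64.  38. 114.  79.  49. 128.]
[[291.75127635 118.73755256]] [[419.90864862 202.16178004]] [[280.53721421 238.03633277]]
```

View pics/e.png

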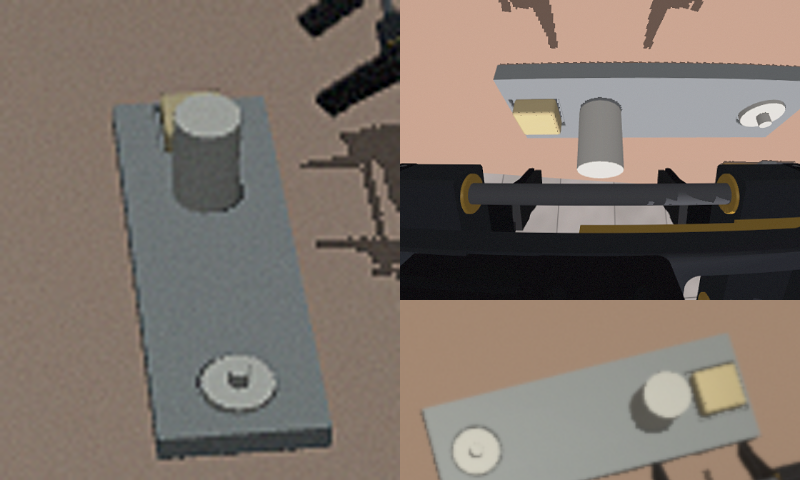

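The final view shows the cup upright over the peg. Its bottom disc is at side pixel (292,118.8), against (291.8,118.7) predicted for the rim on the deck. The lid is flat and concentric in the recess at side crop (238,380), the soap has not moved, and the gripper is clear.

```bash
python3 -c "
from rig import ticket; print(ticket.hand_in())"
```

```text
the job is handed in; nothing more can be done
None
```

The lid and the cup are both on the drying stand, and I handed the job in at about 18 s of the 66 s allowed.

- **Lid:** I picked it up by its knob and lowered it into the round recess without contact force. The later pictures show it concentric in the recess, knob up.
- **Cup:** I gripped it tilted, turned it mouth down and lowered it over the peg until the deck pushed back with about 7 N. Then I eased off, opened the gripper and backed away.
- **Last checks:** The cup stands upright over the peg, with its bottom within 1 pixel of where it should be for the rim resting on the deck. The soap was still in place and the gripper clear with no force on it. I never went near the brush or the bottle, but the last close-up pictures do not show them. No check failed or disagreed.

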